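# Clamp a brass casting in a filing jig

## Task

Set the brass casting flat on the wooden filing jig, its sprue at the end away from the end stop, with its long edge flush against the back stop, and slide it along the back stop gently until you feel it just bear on the end stop's screw, without forcing either stop. Then push the red toggle clamp handle down over center until it rests on its bumper by itself and the rubber pad holds the casting there; leave the jar, file and hammer alone.

Things in the scene. Friction and masses are not known exactly. Their poses are not given: they have to be found in the camera images.
- jig: Wooden filing jig board fixed to the bench, 15 mm thick, spanning its x -45 to +130 and y -80 to +90 mm about its origin, which lies on its underside. z up; its +x points roughly to the robot's right, its +y away from the robot. The toggle clamp stands behind the back stop on the line y = +25 mm, its handle leaning towards +x.
- seat (a point): Point on the jig board's top face (15 mm above the bench), axes as the jig. With the casting home, its axes are parallel to the jig's and its underside centre lies at x = 0 and, depending on how far the end stop's screw is set out, at y = -10 to +8 mm from here.
- work_base (a point): Brass casting (0.2 to 0.4 kg): centre of the underside of its plate, 36 mm along its x, 90 mm along its y, 8 mm thick. A square sprue, 18 x 18 mm and 32 mm tall, rises from the plate's top at x = 0, y = -28 mm (centre), its faces parallel to the plate's edges. z up.
- sprue (a point): Point on the sprue's axis to grip it at, 30 mm above the casting's underside (22 mm above the plate's top, 10 mm below the sprue's top); axes as the casting.
- workpiece: The same brass casting as a body (origin and axes as work_base).
- back_stop: Low steel back stop: 9 mm high above the board, 80 mm long along the jig's y (y -40 to +40 mm); its flat face is at jig x = +18 mm and looks to -x. Origin: middle of its underside, 4 mm behind the face; axes as the jig. The casting may press on it with at most 25 N.
- end_stop: Blue end stop block (26 x 12 x 14 mm) with an adjustable screw that points to the jig's -y. The screw's dark nose (12 mm wide, 1 to 9 mm above the board) is the stop face, somewhere between jig y = +35 and +53 mm; its setting is not measured: find it by touch. Origin: middle of the block's underside, jig y = +76 mm. The casting may press on the stop with at most 12 N.
- handle (a joint): Clamp handle angle, rad: 0 = raised (1.28 above level), grows as it is pushed down. Dead center is at 1.10; it rests on a rubber bumper at 1.23. Before dead center the sprung pad pushes it back up; past it, it snaps to the bumper. Takes 1 to 4 N at the grip for most of the stroke, 4 to 8 N (pressed from above) just before dead center. A few newtons are enough.
- handle_hinge (a point): Handle's hinge axis (along the jig's y), 46 mm above the bench, at jig x = +109, y = +25 mm.
- handle_grip (a point): Point in the red round grip (18 mm diameter, reaching from 50 to 110 mm from the hinge), 80 mm from the hinge along the handle; moves in the vertical plane through the hinge along the jig's x.
- clamp_bar (a joint): Clamp bar angle, rad: 0 = raised, 1.21 = fully down at dead center. Driven by the handle.
- pad: Spring-loaded round rubber pad, 16 mm diameter, under the end of the clamp bar; origin at its lower face. Open, it hangs about 41 mm in +x from the seat, 92 mm above the bench, the raised bar reaching 115 mm above the bench; closed, it presses down at jig x = 0, y = +25 mm.
- jar: Amber jar with metal lid, 56 mm diameter, 62 mm high; bystander.
- file: Hand file with a wooden handle, about 300 mm long, lying; bystander.
- hammer: Small hammer, lying; bystander.

How it is judged:
By the outcome, as a careful person would: the job done as asked, in the order asked, and still so for the second after the job is handed in, with the robot touching nothing.
It also fails if it takes over 69 s, if anything falls off the work surface, if the arm or the gripper's body presses on something with over 40 N, if the wrist force passes 120 N, or if a joint passes its speed limit or range.

## Robot

A 6-joint arm with a two-finger parallel gripper is mounted at the origin on the work surface. World frame = base frame: x ahead of the robot, y to its left, z up, the work surface at z = 0. Lengths are in m, angles in rad, forces in N, time in s.
With the tool pointing down it reaches from about 0.35 to 0.975 m from the base axis. Payload 4.9 kg.
Tool frame: the origin (TCP) lies on the front face of the gripper's body, between the roots of the fingers; the fingertips stand ctrl.finger_overhang ahead of it and the grasp point (between the pads) lies 54 mm ahead of it (ctrl.finger_overhang is the distance from the TCP to the fingertips, in m); z points along the fingers, y is the line along which they close (so a half turn about z gives the same grasp; the last joint's range is limited). The gripper opens to 85 mm and grips with 20 to 120 N. Pads are 22 mm wide; open, the fingers measure 114 mm over their backs; the gripper's body (76 mm by 85 mm) begins 54 mm behind the grasp point. The pads swing forward as they close: fully open they stand 13 mm farther back than shut.
Start: joints at [-1.361, 0.053, 1.613, -0, 1.476, -0.119], TCP at [0.202, -0.592, 0.304] pointing down, gripper open.
Joint ranges: [-3.01, 3.01], [-1.01, 2.22], [0.06, 2.58], [-1.02, 4.17], [0.09, 2.62], [-3.14, 3.14]. Speed limits (rad/s): [2.57, 2.57, 3.14, 3.14, 3.14, 3.14].

## Interface

Orientations are given as a rotation vector (axis times angle).
In Python, from station import ctrl, vision gives the robot as it stands. The module is installed in compiled form; this text tells all that it offers.
- The arm moves only by the tool drive_tool, never from a script. Its argument "rows" is a list of rows, each a list of 2 entries, a list of its own where there are three numbers: the shift along the tool's x, y, z in m, then the turn about the tool's z in rad. A call has 1 to 10 rows; each row shifts and turns the commanded pose from where the row before left it, along the tool's axes as they then stand; what a row does not reach is not made up. A row lasts 1/10 s, in which the tool goes at most 50 mm and 8.59 degrees, less where a joint would pass 70% of its speed; a pose out of reach is approached as far as the arm can. A call with a gripper value outside its range is refused whole. "jaw" is the closure, from 0 (fully open) to 1 (shut), set as the call begins (left out, the last holds). The fingers move at their own pace and stop on an object; "grip_force" is the grip in N (left out, the last holds). Time passes only in rows, so rows that do not move let the fingers close. It gives the time, the measured TCP pose, the force, the opening and the grip force at its end, in the units of the state.
- ctrl.get_obs(): the state, without advancing time (a new reading comes with each control period).
- vision.get_image(name): name is "scene" or "side" or "wrist"; returns a dict with "image" (400x640x3 uint8, blue, green, red), "vertical_fov" (degrees; the focal length in pixels is half the picture's height over the tangent of half this angle, whatever the lens; pixels are square), "cx", "cy" (the principal point, pixels), "R" (3x3) and "t" (3): a world point X has camera coordinates R X + t. Camera axes: x right, y down, z forward; pixel columns grow to the right and rows downward; lengths in m; the calibration is good to about 2 mm. A picture is of the moment at which its call begins. There is no depth.
- ctrl.finish_job(): hands the job in; it is judged then, once.
The state is a dict: "t": time; "q": joint angles; "dq": joint speeds; "effort": joint torques, N m; "tool_pos": TCP position; "tool_rot": TCP orientation; "contact_force": force on the tool from outside, world axes, zero at the start; "wrist_torque": the same for the moment, N m; "opening": finger opening in m; "grip_force": force on a finger pad.
Only numpy, scipy, OpenCV 4.12 (cv2) and the standard library are available. Lean on these libraries where they do the work, as an engineer would, in place of code of your own. Each camera call takes 0.05 s, during which the arm holds its last target. There are 200 camera calls.

## Working session

There is one attempt and no reset: what is moved stays moved. The work goes in short steps, Python scripts to look and compute and a tool call to move; the robot and the scene stay as the last step left them, time stands still between calls to the robot, and variables do not carry over. Pictures are saved under pics/ and viewed, at most 10 in all, crops included, and the job is handed in when it is done.

Besides the shell and the picture viewer there is one more tool, called after "Emit:" as name(argument=value, ...), one argument or row to a line, values as JSON. drive_tool: Moves the arm, as the interface text tells. Its arguments: {"type":"object","properties":{"rows":{"type":"array","items":{"type":"array"}},"jaw":{"type":"number"},"grip_force":{"type":"number"}},"required":["rows"]}

```bash
mkdir -p pics
cat > h.py <<'E'
import numpy as np, cv2, json
from station import ctrl, vision
def snap(name,fn):
    d=vision.get_image(name); cv2.imwrite('pics/'+fn+'.png',d['image'])
    np.savez('pics/'+fn+'.npz',**{k:np.array(d[k]) for k in d}); return d
def load(fn): return np.load('pics/'+fn+'.npz')
def F(d): return 200/np.tan(np.radians(float(d['vertical_fov']))/2)
def ray(d,u,v,z):
    f=F(d);R=d['R'];c=-R.T@d['t'];w=R.T@np.array([(u-d['cx'])/f,(v-d['cy'])/f,1]);return c+w*(z-c[2])/w[2]
def proj(d,X):
    p=(d['R']@np.atleast_2d(X).T).T+d['t'];return p[:,:2]/p[:,2:]*F(d)+[float(d['cx']),float(d['cy'])]
E
python3 - <<'E'
from h import *
for n in ('scene','side','wrist'):
    d=snap(n,n+'0');print(n,d['image'].shape,-d['R'].T@d['t'],F(d))
o=ctrl.get_obs();print(o,ctrl.finger_overhang)
E
```

```text
scene (400, 640, 3) [ 1.22083668 -0.40682406  0.92557377] 444.5332794176719
side (400, 640, 3) [ 0.18461975 -1.07490877  0.92837482] 462.5677839518591
wrist (400, 640, 3) [ 0.27080869 -0.56849402  0.3720181 ] 289.4888165779773
{'t': 0.15, 'q': array([-1.36094546e+00,  5.31972334e-02,  1.61400263e+00, -1.62765326e-06,
        1.47598862e+00, -1.18977128e-01]), 'dq': array([-0.00120603, -0.00018809, -0.00444242,  0.00105624, -0.00051748,
        0.0010829 ]), 'effort': array([ 7.76211164e-04, -3.94241560e+01, -3.70722127e+01, -1.80089037e-04,
        4.61792442e-03,  1.66845558e-05]), 'tool_pos': array([ 0.20176803, -0.59113623,  0.30293593]), 'tool_rot': array([-3.09765386e+00, -5.13937169e-01,  1.16342034e-04]), 'contact_force': array([ 1.35558678,  0.29627416, -0.27310036]), 'wrist_torque': array([-0.01391429, -0.03932681, -0.00943815]), 'grip_force': 0.0, 'opening': 0.0855218784404467} 0.0726
```

View pics/scene0.png

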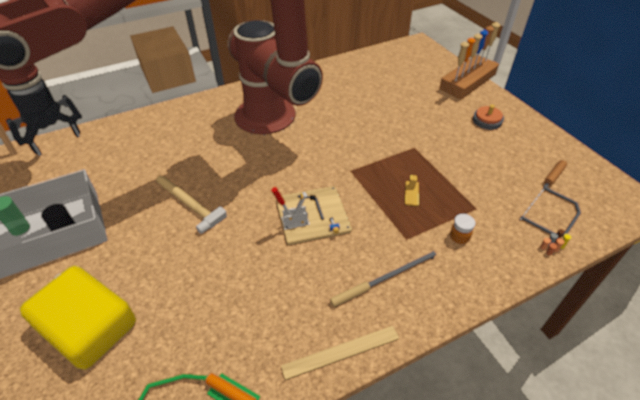

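View pics/side0.png

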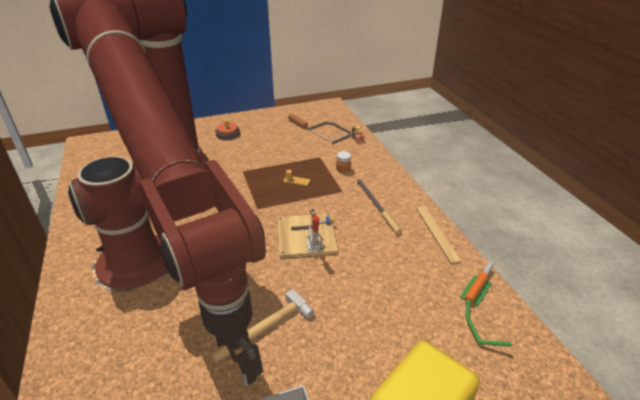

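The scene view shows the jig at about (315,215) and the casting on a brown mat at (412,190). In the side view they are at (308,236) and (295,180). I'll enlarge both.

Run:
```python
import cv2,numpy as np
a=cv2.imread('pics/scene0.png')[160:250,265:435];b=cv2.imread('pics/side0.png')[160:265,270:350]
a=cv2.resize(a,None,fx=4.7,fy=4.7,interpolation=cv2.INTER_CUBIC)
cv2.imwrite('pics/c1.png',a)
cv2.imwrite('pics/c2.png',cv2.resize(b,None,fx=5.7,fy=5.7,interpolation=cv2.INTER_CUBIC))
```

```text
(no output)
```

View pics/c1.png

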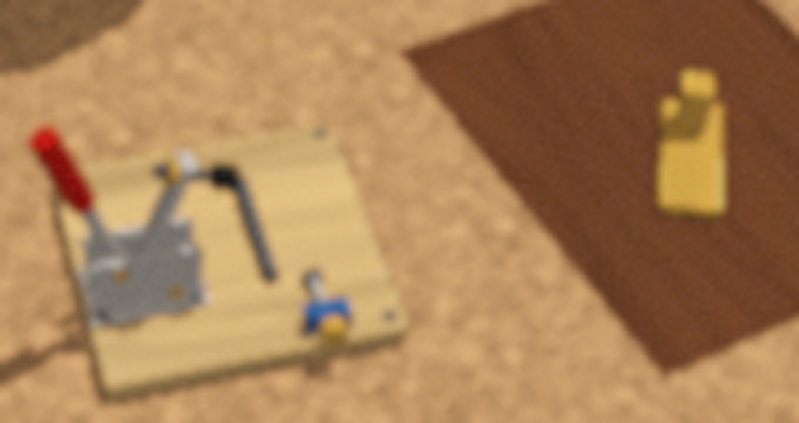

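View pics/c2.png

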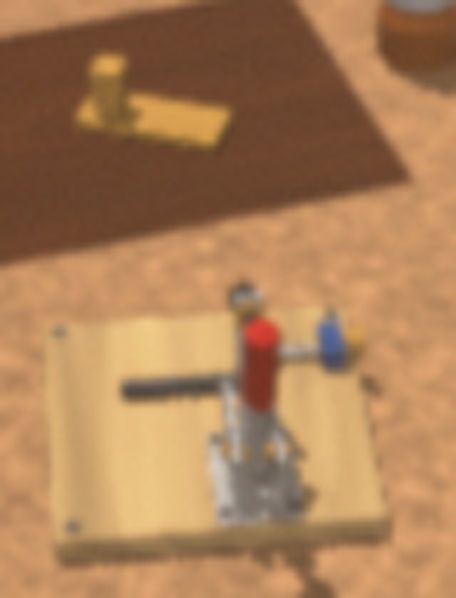

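The crops show the jig's board corners and the casting clearly: the sprue is at the robot end, so its orientation is already about right. I'll fit both poses from those corners.

```bash
cat > fit.py <<'E'
from h import *
from scipy.optimize import least_squares
def fit(obs,x0):
    # obs: list of (view, scalepixel, local xyz)
    def P(p,L):
        c,s=np.cos(p[2]),np.sin(p[2]);return np.array([p[0]+c*L[0]-s*L[1],p[1]+s*L[0]+c*L[1],L[2]])
    def r(p): return np.concatenate([proj(v,P(p,L))[0]-uv for v,uv,L in obs])
    s=least_squares(r,x0,loss='soft_l1');return s.x,r(s.x).reshape(-1,2)
E
python3 - <<'E'
from fit import *
S,D=load('scene0'),load('side0')
s=lambda u,v:np.array([265+u/4.7,160+v/4.7]); d=lambda u,v:np.array([270+u/5.7,160+v/5.7])
z=.015
J=[(S,s(63,168),(.13,-.08,z)),(S,s(325,128),(-.045,-.08,z)),(S,s(408,322),(-.045,.09,z)),(S,s(105,383),(.13,.09,z)),
(D,d(47,325),(-.045,-.08,z)),(D,d(325,308),(-.045,.09,z)),(D,d(60,543),(.13,-.08,z)),(D,d(388,525),(.13,.09,z))]
C=[(S,s(724,206),(-.018,.045,.008)),(S,s(660,204),(.018,.045,.008)),(S,s(698,82),(0,-.028,.04)),
(D,d(230,108),(-.018,.045,.008)),(D,d(215,140),(.018,.045,.008)),(D,d(108,63),(0,-.028,.04)),(D,d(79,118),(.018,-.045,.008))]
for o in (J,C):
    p,r=fit(o,[.6,-.2,-1.57]);print(p,np.degrees(p[2]));print(r.round(1).tolist())
o=ctrl.get_obs()
from scipy.spatial.transform import Rotation as R
print(R.from_rotvec(o['tool_rot']).as_matrix().round(3))
w=load('wrist0');print(w['R'].round(3),w['t'])
E
```

```text
[ 0.49541078 -0.01886439 -1.79408135] -102.79328952747623
[[-3.6, 0.2], [0.2, -2.3], [-0.1, 0.5], [-0.6, 0.7], [-1.2, -0.6], [3.6, -1.4], [-1.2, -0.5], [0.4, -2.0]]
[ 0.54918887  0.22919551 -2.1632886 ] -123.94730661258171
[[-0.4, 0.3], [0.2, -0.3], [-0.3, -0.1], [0.4, -0.3], [0.2, -0.3], [0.2, -0.2], [-0.5, -0.2]]
[[ 0.946  0.323 -0.   ]
 [ 0.323 -0.946  0.002]
 [ 0.    -0.002 -1.   ]]
[[ 0.323 -0.946 -0.001]
 [-0.906 -0.309  0.287]
 [-0.273 -0.092 -0.958]] [-0.62496175 -0.03740094  0.37807969]
```

The casting fit is tight, at about (0.549, 0.229) with yaw -124°. The jig fit is rough, at about (0.495, -0.019) with yaw -103°. I'll move over them and use the wrist camera to refine both.

Emit:
drive_tool(
  rows=[
    [[0.031,-0.03,0.001],0],
    [[0.031,-0.03,0.001],0],
    [[0.031,-0.03,0.001],0],
    [[0.031,-0.03,0.001],0],
    [[0.031,-0.03,0.001],0],
    [[0.031,-0.03,0.001],0],
    [[0.031,-0.03,0.001],0],
    [[0.031,-0.03,0.001],0],
    [[0.031,-0.03,0.001],0],
    [[0.031,-0.03,0.001],0],
  ],
)

```text
t: 1.15
tool_pos: [0.3986, -0.2057, 0.2937]
tool_rot: [3.099, 0.514, 0.0]
contact_force: [0.6, -0.5, -0.0]
opening: 0.0853
grip_force: 0.0
```

Emit:
drive_tool(
  rows=[
    [[0.031,-0.03,0.001],0],
    [[0.031,-0.03,0.001],0],
    [[0.031,-0.03,0.001],0],
    [[0.031,-0.03,0.001],0],
    [[0.031,-0.03,0.001],0.14],
    [[0.031,-0.03,0.001],0.14],
    [[0.028,-0.033,0.001],0.14],
    [[0.023,-0.036,0.001],0.14],
    [[0,0,0],0],
    [[0,0,0],0],
  ],
)

```text
t: 2.15
tool_pos: [0.5729, 0.0877, 0.2851]
tool_rot: [3.121, -0.352, -0.003]
contact_force: [0.0, -0.3, 0.4]
opening: 0.0855
grip_force: 0.0
```

Run:
```python
from h import *
d=snap('wrist','w1');o=ctrl.get_obs();print(o['t'],o['tool_pos'],o['tool_rot'])
cv2.imwrite('pics/w1b.png',cv2.resize(d['image'],(800,500)))
```

```text
2.2 [0.57262747 0.08692008 0.28536431] [ 3.12102526e+00 -3.54086399e-01 -1.99087887e-03]
```

View pics/w1b.png

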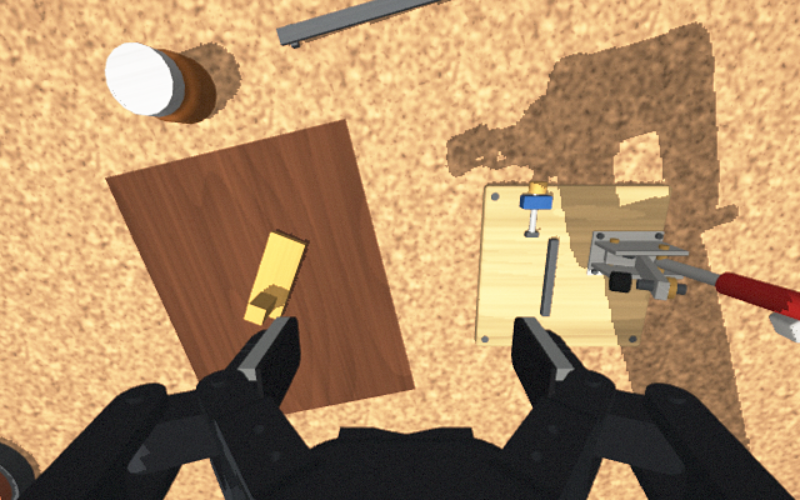

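The wrist view, in 800x500 pixels, shows the board corners at (485,184), (668,186) and (476,343). The back stop face runs from (550,239) to (542,314), and the screw nose is at (531,234). The casting corners are at (274,231), (308,241) and (245,322).

Run:
```python
from fit import *
from scipy.spatial.transform import Rotation as R
W=load('w1');w=lambda u,v:np.array([u*.8,v*.8]);z=.015
J=[(W,w(485.5,184),(-.045,.09,z)),(W,w(668.5,186),(.13,.09,z)),(W,w(476,343),(-.045,-.08,z)),(W,w(550.5,239),(.018,.04,.024)),(W,w(541.5,314),(.018,-.04,.024))]
C=[(W,w(274,230.5),(-.018,.045,.008)),(W,w(308,241.5),(.018,.045,.008)),(W,w(244.5,322),(-.018,-.045,.008))]
for o in (J,C):
    p,r=fit(o,[.5,0,-1.9]);print(p,np.degrees(p[2]));print(r.round(1).tolist())
o=ctrl.get_obs();M=R.from_rotvec(o['tool_rot']).as_matrix();print(M.round(3),W['R'].round(3),-W['R'].T@W['t'])
p,r=fit(J,[.5,0,-1.9]);print(proj(W,[p[0],p[1],.015])/.8)
# local brightness edges: refine back-stop face line
g=cv2.resize(W['image'],(800,500))[225:330,470:680];cv2.imwrite('pics/x.png',g)
```

```text
[ 0.49672352 -0.01792687 -1.79949699] -103.10358267798226
[[-0.1, -0.3], [4.6, -1.3], [-1.2, 2.6], [0.1, -0.2], [-0.3, 1.6]]
[ 0.54848567  0.22683231 -2.21870519] -127.12244320125112
[[-0.7, -0.1], [-0.1, 2.8], [1.2, -11.9]]
[[ 0.975 -0.224 -0.001]
 [-0.224 -0.975 -0.   ]
 [-0.001  0.001 -1.   ]] [[-0.223 -0.975  0.001]
 [-0.933  0.214  0.289]
 [-0.282  0.063 -0.957]] [0.64416987 0.07042103 0.35420822]
[[524.31905416 275.37024362]]
```

Run:
```python
from fit import *
S,D,W=load('scene0'),load('side0'),load('w1')
s=lambda u,v:np.array([265+u/4.7,160+v/4.7]); d=lambda u,v:np.array([270+u/5.7,160+v/5.7]);w=lambda u,v:np.array([u*.8,v*.8])
for n,V,P in (('S',S,[s(63,168),s(325,128),s(408,322),s(105,383)]),('D',D,[d(60,543),d(47,325),d(325,308),d(388,525)]),('W',W,[w(632,345),w(476,343),w(485.5,184),w(668.5,186)])):
    X=np.array([ray(V,*p,.015)[:2] for p in P]);e=np.roll(X,-1,0)-X
    print(n,X.round(4).tolist(),np.hypot(*e.T).round(4),np.degrees(np.arctan2(e[:,1],e[:,0])).round(1))
C=[(W,w(274,230.5),(-.018,.045,.008)),(W,w(308,241.5),(.018,.045,.008)),(W,w(244.5,322),(-.009,-.037,.04))]
p,r=fit(C,[.5,0,-1.9]);print(p,np.degrees(p[2]),r.round(1).tolist())
# overlay
im=cv2.resize(W['image'],None,fx=3,fy=3,interpolation=cv2.INTER_CUBIC)
def box(P,x0,x1,y0,y1,z,col):
    c,q=np.cos(P[2]),np.sin(P[2]);L=[(x0,y0),(x1,y0),(x1,y1),(x0,y1)]
    X=np.array([[P[0]+c*a-q*b,P[1]+q*a+c*b,z] for a,b in L]);u=(proj(W,X)*3+1).astype(int);cv2.polylines(im,[u],True,col,1)
J=[.4967,-.0179,-1.7995]
box(J,-.045,.13,-.08,.09,.015,(0,0,255));box(J,.018,.026,-.04,.04,.024,(255,0,0));box(p,-.018,.018,-.045,.045,.008,(0,255,0));box(p,-.009,.009,-.037,-.019,.04,(0,255,0))
a=im[520:860,540:840];b=im[420:860,1110:1640]
o=np.zeros((440,840,3),np.uint8);o[:340,:300]=a;o[:440,310:840]=b
cv2.imwrite('pics/o1.png',o[:,:800])
```

```text
S [[0.3925, -0.1185], [0.4354, 0.0378], [0.5919, 0.0061], [0.5531, -0.1632]] [0.1621 0.1597 0.1737 0.1667] [  74.7  -11.4 -102.9  164.5]
D [[0.3913, -0.1311], [0.4301, 0.0387], [0.5799, 0.0024], [0.5505, -0.1729]] [0.1742 0.1542 0.1777 0.1645] [ 77.1 -13.6 -99.5 165.3]
W [[0.3931, -0.119], [0.4324, 0.0418], [0.5942, 0.0054], [0.5546, -0.1597]] [0.1655 0.1658 0.1698 0.1665] [  76.3  -12.7 -103.5  165.9]
[ 0.54815989  0.22583668 -2.19545281] -125.79018000083263 [[-0.8, -0.0], [0.0, 2.2], [0.7, -2.7]]
```

View pics/o1.png

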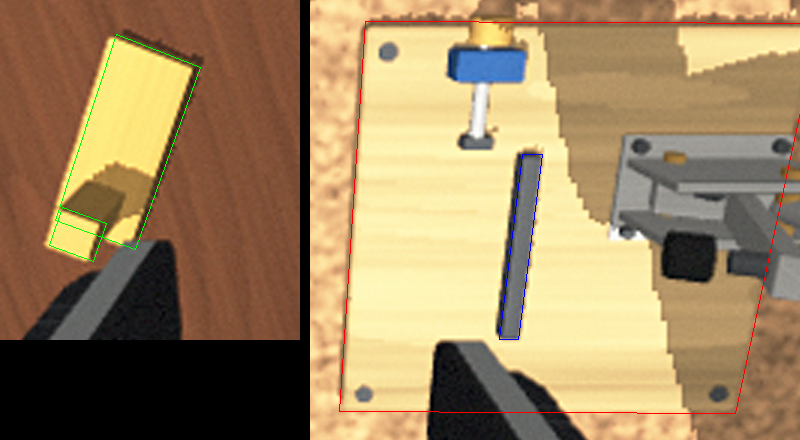

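The overlay matches the jig and back stop well. The casting overlay is 1–2 px off, so I'll refit it with the better corner picks and plan the grasp.

```bash
cat > tgt.py <<'E'
from fit import *
from scipy.spatial.transform import Rotation as R
J=np.array([.4967,-.0179,-1.7995])
def tw(P,x,y):
    c,s=np.cos(P[2]),np.sin(P[2]);return np.array([P[0]+c*x-s*y,P[1]+s*x+c*y])
def st():
    o=ctrl.get_obs();M=R.from_rotvec(o['tool_rot']).as_matrix();return o,M,np.arctan2(M[1,1],M[0,1])
def go(xyz,yaw):
    # displacement in current tool axes and turn about tool z so tool y points along yaw
    o,M,a=st();print('t',o['t'],'disp(now axes)',(M.T@(np.array(xyz)-o['tool_pos'])).round(4),'turn',round(-(yaw-a),4))
E
python3 - <<'E'
from tgt import *
W=load('w1');w=lambda u,v:np.array([(540+u)/3,(520+v)/3])
C=[(W,w(112,35),(-.018,.045,.008)),(W,w(203,62),(.018,.045,.008)),(W,w(58,207),(-.009,-.019,.04)),(W,w(45,245),(-.009,-.037,.04)),(W,w(97,262),(.009,-.037,.04)),(W,w(106,222),(.009,-.019,.04))]
p,r=fit(C,[.55,.22,-2.1]);print(p,np.degrees(p[2]),r.round(1).tolist())
s=tw(p,0,-.028);print(s)
go([*s,.034+.054],p[2]); print(st()[1].round(3))
E
```

```text
[ 0.54827698  0.22612396 -2.18189222] -125.01321558864049 [[0.3, -0.7], [-1.9, 1.0], [1.1, -0.0], [1.4, 0.1], [-1.3, -0.5], [-0.2, 0.2]]
[0.52534443 0.24218939]
t 2.2 disp(now axes) [-0.0806 -0.1409  0.1974] turn 0.3852
[[ 0.975 -0.224 -0.001]
 [-0.224 -0.975 -0.   ]
 [-0.001  0.001 -1.   ]]
```

Emit:
drive_tool(
  rows=[
    [[-0.02,-0.035,0.02],0],
    [[-0.02,-0.035,0.03],0],
    [[-0.02,-0.035,0.03],0],
    [[-0.021,-0.036,0.03],0],
    [[0,0,0.01],0.127],
    [[0,0,0],0.127],
    [[0,0,0],0.126],
    [[0,0,0],0],
    [[0,0,0],0],
  ],
  jaw=0.3,
)

```text
t: 3.1
tool_pos: [0.5263, 0.2403, 0.1674]
tool_rot: [-2.999, 0.937, -0.001]
contact_force: [0.6, -0.6, 0.5]
opening: 0.0597
grip_force: 0.0
```

Run:
```python
from tgt import *
p=[.54828,.22612,-2.178];go([*tw(p,0,-.034),.088],p[2])
d=snap('wrist','w2');o=ctrl.get_obs();print(o['opening'],o['contact_force'])
im=cv2.resize(d['image'],(800,500))
c=proj(d,[*tw(p,0,-.028),.04])[0]*1.25;print(c)
cv2.imwrite('pics/w2b.png',im)
```

```text
t 3.1 disp(now axes) [-0.0079 -0.0009  0.0794] turn 0.0017
0.059716520757515816 [0.39614709 0.12366199 0.13627043]
[402.06624846 281.82710306]
```

View pics/w2b.png

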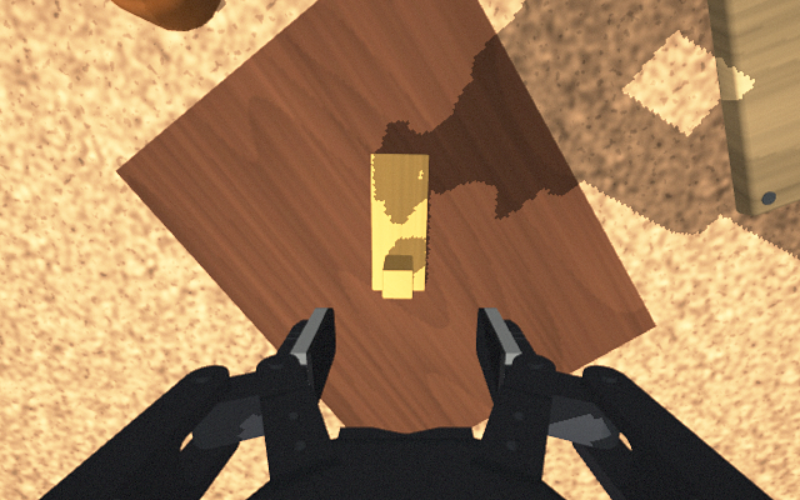

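The sprue top is centred at (398,284), against a prediction of (402,282), so it sits about 2.5 mm to the tool's -y. The yaw is aligned. I'll descend and grip.

Emit:
drive_tool(
  rows=[
    [[-0.004,-0.002,0.02],0],
    [[-0.0045,-0.0015,0.02],0],
    [[0,0,0.02],0],
    [[0,0,0.014],0],
    [[0,0,0.005],0],
    [[0,0,0],0],
  ],
)

```text
t: 3.75
tool_pos: [0.521, 0.2486, 0.0875]
tool_rot: [2.997, -0.939, -0.002]
contact_force: [-0.3, 0.6, 0.2]
opening: 0.0597
grip_force: 0.0
```

Emit:
drive_tool(
  rows=[
    [[0,0,0],0],
    [[0,0,0],0],
    [[0,0,0],0],
    [[0,0,0],0],
    [[0,0,0],0],
    [[0,0,0],0],
  ],
  jaw=1,
  grip_force=40,
)

```text
t: 4.35
tool_pos: [0.5221, 0.2493, 0.0893]
tool_rot: [-2.997, 0.938, -0.003]
contact_force: [-0.4, 0.1, 5.4]
opening: 0.0175
grip_force: 40.4
```

Emit:
drive_tool(
  rows=[
    [[0,0,-0.02],0],
    [[0,0,-0.03],0],
    [[0,0,-0.03],0],
    [[0,0,-0.02],0],
    [[0,0,0],0],
    [[0,0,0],0],
  ],
)

```text
t: 4.95
tool_pos: [0.5205, 0.2487, 0.1867]
tool_rot: [2.997, -0.939, -0.002]
contact_force: [0.1, -1.3, -3.0]
opening: 0.0172
grip_force: 39.6
```

Run:
```python
from tgt import *
o,M,a=st();print(o['opening'],o['contact_force'],a)
go([*tw(J,-.008,-.020-.034),.19],J[2])
d=snap('wrist','w3')
cv2.imwrite('pics/w3b.png',d['image'][120:330,150:480])
```

```text
0.0171832484526725 [ 0.06560887 -1.29607476 -2.95947171] -2.1778875544721306
t 4.95 disp(now axes) [ 0.0794  0.2451 -0.003 ] turn -0.3784
```

View pics/w3b.png

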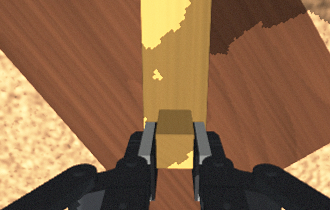

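The casting is held square between the pads, and its weight reads about 3 N. Next I'll carry it over the jig.

Emit:
drive_tool(
  rows=[
    [[0.013,0.041,0],0],
    [[0.013,0.041,0],0],
    [[0.013,0.041,0],0],
    [[0.013,0.041,0],0],
    [[0.013,0.041,0],0],
    [[0.014,0.04,0],-0.126],
    [[0,0,0],-0.126],
    [[0,0,0],-0.126],
    [[0,0,0],0],
    [[0,0,0],0],
  ],
)

```text
t: 6.0
tool_pos: [0.4455, 0.0028, 0.1864]
tool_rot: [-3.12, 0.363, 0.005]
contact_force: [-0.8, 0.3, -3.8]
opening: 0.0169
grip_force: 40.4
```

Run:
```python
from tgt import *
go([*tw(J,-.008,-.020-.034),.12],J[2]); o=st()[0];print(o['contact_force'],o['wrist_torque'])
d=snap('wrist','w4');S=snap('scene','s4')
p=tw(J,-.008,-.02)
im=d['image'].copy()
for P,b,c in ((J,(.018,.026,-.04,.04,.024),(255,0,0)),(J,(-.045,.13,-.08,.09,.015),(0,0,255)),([*p,J[2]],(-.018,.018,-.045,.045,.120),(0,255,0))):
    x0,x1,y0,y1,z=b;X=np.array([[*tw(P,x,y),z] for x,y in ((x0,y0),(x1,y0),(x1,y1),(x0,y1))]);cv2.polylines(im,[proj(d,X).round().astype(int)],True,c,1)
cv2.imwrite('pics/w4b.png',cv2.resize(im,(800,500)))
```

```text
t 6.0 disp(now axes) [0.0008 0.0006 0.0664] turn -0.0029
[-0.79821101  0.32908156 -3.82994289] [-0.04443997  0.00994537  0.01536888]
```

View pics/w4b.png

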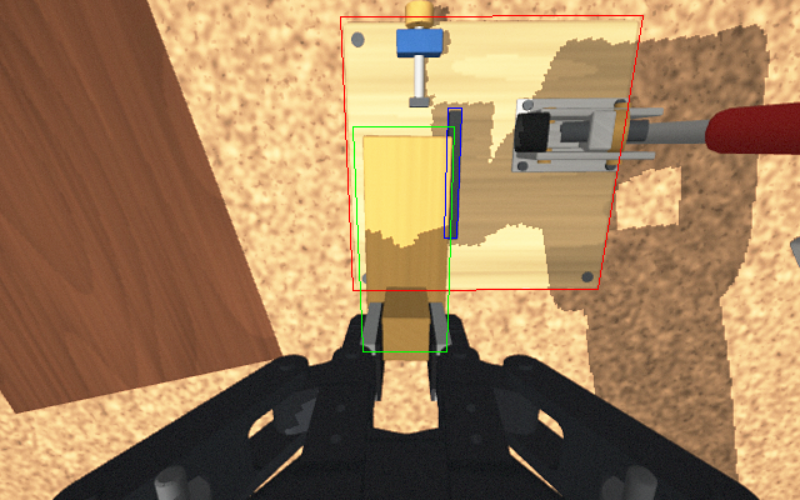

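The jig overlay still fits, and the casting hangs about 8 mm clear of the back stop. I'll lower it and feel for the board.

Emit:
drive_tool(
  rows=[
    [[0,0,0.03],-0.003],
    [[0,0,0.03],0],
    [[0,0,0.015],0],
    [[0,0,0.005],0],
    [[0,0,0],0],
  ],
)

```text
t: 6.6
tool_pos: [0.446, 0.003, 0.1074]
tool_rot: [-3.121, 0.354, 0.003]
contact_force: [-0.3, -0.2, -1.6]
opening: 0.017
grip_force: 40.3
```

Emit:
drive_tool(
  rows=[
    [[0,0,0.002],0],
    [[0,0,0],0],
    [[0,0,0],0],
  ],
)

```text
t: 6.9
tool_pos: [0.4471, 0.0026, 0.1071]
tool_rot: [3.121, -0.354, 0.003]
contact_force: [0.5, -0.2, -3.1]
opening: 0.0174
grip_force: 40.3
```

Emit:
drive_tool(
  rows=[
    [[0,0,0.002],0],
    [[0,0,0],0],
    [[0,0,0],0],
  ],
)

```text
t: 7.2
tool_pos: [0.4466, 0.0026, 0.1043]
tool_rot: [3.122, -0.354, 0.001]
contact_force: [-0.1, -0.1, -2.1]
opening: 0.017
grip_force: 40.5
```

Emit:
drive_tool(
  rows=[
    [[0,0,0.002],0],
    [[0,0,0],0],
    [[0,0,0],0],
  ],
)

```text
t: 7.5
tool_pos: [0.4468, 0.0026, 0.1042]
tool_rot: [3.121, -0.354, -0.002]
contact_force: [-8.2, 1.0, 12.9]
opening: 0.0172
grip_force: 42.5
```

Emit:
drive_tool(
  rows=[
    [[0,0,0.001],0],
    [[0,0,0],0],
    [[0,0,0],0],
  ],
)

```text
t: 7.8
tool_pos: [0.4469, 0.0026, 0.1042]
tool_rot: [3.121, -0.354, -0.003]
contact_force: [-12.8, 1.0, 21.6]
opening: 0.0173
grip_force: 43.5
```

Emit:
drive_tool(
  rows=[
    [[0,0,0.001],0],
    [[0,0,0],0],
    [[0,0,0],0],
  ],
)

```text
t: 8.1
tool_pos: [0.447, 0.0026, 0.1042]
tool_rot: [3.121, -0.354, -0.005]
contact_force: [-17.4, 1.7, 28.4]
opening: 0.0174
grip_force: 44.6
```

Emit:
drive_tool(
  rows=[
    [[0,0,0.001],0],
    [[0,0,0],0],
    [[0,0,0],0],
  ],
)

```text
t: 8.4
tool_pos: [0.4471, 0.0026, 0.1042]
tool_rot: [3.121, -0.353, -0.006]
contact_force: [-21.8, 1.9, 37.6]
opening: 0.0171
grip_force: 45.6
```

The board was felt at TCP z ≈ 0.104, so I'll ease the surplus push off to leave a light rest.

Emit:
drive_tool(
  rows=[
    [[0,0,-0.002],0],
    [[0,0,-0.0023],0],
    [[0,0,0],0],
    [[0,0,0],0],
  ],
)

```text
t: 8.8
tool_pos: [0.4469, 0.0026, 0.1042]
tool_rot: [-3.121, 0.354, -0.001]
contact_force: [-3.0, 0.0, 7.9]
opening: 0.0173
grip_force: 41.5
```

Emit:
drive_tool(
  rows=[
    [[0,0.001,0],0],
    [[0,0.001,0],0],
    [[0,0.001,0],0],
    [[0,0.001,0],0],
    [[0,0,0],0],
    [[0,0,0],0],
  ],
)

```text
t: 9.4
tool_pos: [0.4466, -0.0011, 0.1042]
tool_rot: [-3.121, 0.354, -0.004]
contact_force: [0.6, 2.9, 5.3]
opening: 0.0171
grip_force: 41.4
```

Emit:
drive_tool(
  rows=[
    [[0,0.001,-0.0005],0],
    [[0,0.001,0],0],
    [[0,0,0],0],
    [[0,0,0],0],
  ],
)

```text
t: 9.8
tool_pos: [0.4456, -0.0033, 0.1043]
tool_rot: [-3.121, 0.355, -0.002]
contact_force: [1.7, 2.9, 4.3]
opening: 0.0168
grip_force: 41.3
```

Emit:
drive_tool(
  rows=[
    [[0,0.0007,0],0],
    [[0,0,0],0],
    [[0,0,0],0],
  ],
)

```text
t: 10.1
tool_pos: [0.4453, -0.0039, 0.1043]
tool_rot: [-3.121, 0.354, -0.002]
contact_force: [2.3, 3.4, 4.5]
opening: 0.0173
grip_force: 41.4
```

Emit:
drive_tool(
  rows=[
    [[0,0.0007,0],0],
    [[0,0,0],0],
    [[0,0,0],0],
  ],
)

```text
t: 10.4
tool_pos: [0.4451, -0.0045, 0.1042]
tool_rot: [-3.121, 0.354, -0.001]
contact_force: [1.0, 4.1, 6.1]
opening: 0.017
grip_force: 41.4
```

Emit:
drive_tool(
  rows=[
    [[0,0.0007,-0.0003],0],
    [[0,0,0],0],
    [[0,0,0],0],
  ],
)

```text
t: 10.7
tool_pos: [0.4447, -0.0053, 0.1042]
tool_rot: [3.122, -0.354, 0.0]
contact_force: [1.9, 2.8, 5.4]
opening: 0.0171
grip_force: 41.3
```

Emit:
drive_tool(
  rows=[
    [[0,0.0007,0],0],
    [[0,0,0],0],
    [[0,0,0],0],
  ],
)

```text
t: 11.0
tool_pos: [0.4446, -0.0055, 0.1042]
tool_rot: [-3.12, 0.354, -0.001]
contact_force: [1.3, 5.0, 4.2]
opening: 0.0176
grip_force: 41.3
```

Run:
```python
from tgt import *
o,M,a=st();c,s=np.cos(J[2]),np.sin(J[2]);d=o['tool_pos'][:2]-J[:2]
print('jig xy tcp',c*d[0]+s*d[1],-s*d[0]+c*d[1],'yaw err',a-J[2],'T',o['wrist_torque'])
f=o['contact_force'];print('F jig',c*f[0]+s*f[1],-s*f[0]+c*f[1],f[2])
```

```text
jig xy tcp -0.00021794019472441695 -0.053571392300706205 yaw err 0.002839031482564369 T [ 0.89832788 -0.39125337  0.22774642]
F jig -5.133023470372705 0.13741376535715233 4.208601264730691
```

Emit:
drive_tool(
  rows=[
    [[0,0.0007,0],0],
    [[0,0,0],0],
    [[0,0,0],0],
  ],
)

```text
t: 11.3
tool_pos: [0.4445, -0.0059, 0.1043]
tool_rot: [-3.12, 0.353, -0.001]
contact_force: [2.2, 6.4, 4.5]
opening: 0.0173
grip_force: 41.3
```

Emit:
drive_tool(
  rows=[
    [[0,0.0004,0],0],
    [[0,0,0],0],
    [[0,0,0],0],
  ],
)

```text
t: 11.6
tool_pos: [0.4444, -0.006, 0.1043]
tool_rot: [-3.119, 0.353, -0.001]
contact_force: [2.6, 8.4, 4.9]
opening: 0.0169
grip_force: 41.3
```

```bash
cat >> tgt.py <<'E'
def rep():
    o,M,a=st();c,s=np.cos(J[2]),np.sin(J[2]);d=o['tool_pos'][:2]-J[:2];f=o['contact_force'];t=o['wrist_torque']
    print('jig xy tcp mm',1e3*(c*d[0]+s*d[1]),1e3*(-s*d[0]+c*d[1]),'yaw err',a-J[2],'T',t.round(2),'F jig',c*f[0]+s*f[1],-s*f[0]+c*f[1],f[2])
E
python3 -c "from tgt import *;rep()"
```

```text
jig xy tcp mm 0.27083472764794814 -53.61879347010635 yaw err 0.0030966953909947748 T [ 1.45 -0.55  0.45] F jig -8.752408712344392 0.6470528348788533 4.8533127950146895
```

The casting touches the back stop, and the yaw moment (0.45 Nm) shows the far end touching first. I'll turn slightly to bring the whole edge flush.

Emit:
drive_tool(
  rows=[
    [[0,0.0003,0],-0.008],
    [[0,0,0],0],
    [[0,0,0],0],
  ],
)

```text
t: 11.9
tool_pos: [0.4443, -0.0062, 0.1043]
tool_rot: [-3.12, 0.342, -0.001]
contact_force: [1.8, 9.1, 4.9]
opening: 0.017
grip_force: 41.4
```

```bash
python3 -c "from tgt import *;rep()"
```

```text
jig xy tcp mm 0.44706926067425956 -53.65793235951027 yaw err 0.01043557329669631 T [ 1.49 -0.47  0.19] F jig -9.292607403519508 -0.2882594256925948 4.940948536470883
```

Emit:
drive_tool(
  rows=[
    [[0,0.0004,0],-0.008],
    [[0,0,0],0],
    [[0,0,0],0],
  ],
)

```text
t: 12.2
tool_pos: [0.4442, -0.0064, 0.1043]
tool_rot: [-3.12, 0.33, -0.0]
contact_force: [1.8, 9.8, 5.4]
opening: 0.0172
grip_force: 41.4
```

```bash
python3 -c "from tgt import *;rep()"
```

```text
jig xy tcp mm 0.6788357408426902 -53.75608603231872 yaw err 0.018100053705995878 T [ 1.65 -0.45  0.18] F jig -9.983310428367053 -0.5250610371822684 5.374046485645945
```

Emit:
drive_tool(
  rows=[
    [[0,0,0],0.009],
    [[0,0,0],0],
    [[0,0,0],0],
  ],
)

```text
t: 12.5
tool_pos: [0.4443, -0.0063, 0.1043]
tool_rot: [-3.119, 0.343, -0.001]
contact_force: [3.1, 10.1, 4.6]
opening: 0.0172
grip_force: 41.4
```

```bash
python3 -c "from tgt import *;rep()"
```

```text
jig xy tcp mm 0.5611925163357904 -53.69446127409903 yaw err 0.00945966611077953 T [ 1.77 -0.54  0.29] F jig -10.56156817294846 0.7082927352625181 4.626333491177582
```

Emit:
drive_tool(
  rows=[
    [[0,0,0],0.003],
    [[0,0,0],0],
    [[0,0,0],0],
  ],
)

```text
t: 12.8
tool_pos: [0.4443, -0.0062, 0.1043]
tool_rot: [-3.118, 0.347, -0.001]
contact_force: [2.9, 9.6, 5.4]
opening: 0.0169
grip_force: 41.4
```

```bash
python3 -c "from tgt import *;rep()"
```

```text
jig xy tcp mm 0.523125642515802 -53.67278692641816 yaw err 0.0067831618688922735 T [ 1.74 -0.62  0.33] F jig -9.974806520611452 0.6183753251986803 5.406937977937254
```

The moment is now mid-range, so the edge is flush. I'll estimate the nose position from w4 and start sliding along the back stop.

Run:
```python
from tgt import *
d=load('w4');c,s=np.cos(J[2]),np.sin(J[2])
for z in (.016,.024):
    X=ray(d,419*.8,106.5*.8,z)[:2]-J[:2];print(z,c*X[0]+s*X[1],-s*X[0]+c*X[1])
```

```text
0.016 0.0012077872554029194 0.041388528935807675
0.024 0.0009201824507741336 0.0406358708508713
```

Emit:
drive_tool(
  rows=[
    [[0.001,0,0],0],
    [[0.0015,0,0],0],
    [[0.0015,0,0],0],
    [[0.0015,0,0],0],
    [[0.0015,0,0],0],
    [[0,0,0],0],
    [[0,0,0],0],
  ],
)

```text
t: 13.5
tool_pos: [0.4479, -0.007, 0.1042]
tool_rot: [-3.117, 0.348, 0.019]
contact_force: [-15.3, 14.1, 23.6]
opening: 0.0171
grip_force: 44.0
```

```bash
python3 -c "from tgt import *;rep()"
```

```text
jig xy tcp mm 0.4344783753546574 -50.00655038151771 yaw err 0.006369569448775758 T [2.04 2.13 0.03] F jig -10.28470450678506 -18.102909890309096 23.628100357942163
```

Run:
```python
from tgt import *
d=load('w4');c,s=np.cos(J[2]),np.sin(J[2])
print(F(d), d['t'])
for u,v in ((363,136),(447,136)):
    X=ray(d,u*.8,v*.8,.106)[:2]-J[:2];print(1e3*(c*X[0]+s*X[1]),1e3*(-s*X[0]+c*X[1]))
d=snap('side','s5');e=snap('scene','s6')
a=cv2.resize(d['image'][190:270,265:345],(400,400),interpolation=cv2.INTER_CUBIC);b=cv2.resize(e['image'][180:250,270:356],(400,400*70//86),interpolation=cv2.INTER_CUBIC)
w=snap('wrist','w5');x=cv2.resize(w['image'][0:270,200:520],(790//2*1,333))
o=np.zeros((600,800,3),np.uint8);o[:333,:395]=x;o[:400,400:]=a;o[600-b.shape[0]+60:,:400]=b[:b.shape[0]-60];cv2.imwrite('pics/m5.png',o)
```

```text
289.4888165779773 [0.10396834 0.41037082 0.3914804 ]
-23.91153023134477 22.229207632221005
9.04324989926538 22.12923313923272
```

Emit:
drive_tool(
  rows=[
    [[-0.0025,0,0],0],
    [[0,0,0],0],
    [[0,0,0],0],
  ],
)

```text
t: 13.95
tool_pos: [0.4474, -0.007, 0.1042]
tool_rot: [-3.118, 0.348, 0.007]
contact_force: [-4.1, 11.1, 11.7]
opening: 0.0174
grip_force: 42.3
```

View pics/m5.png

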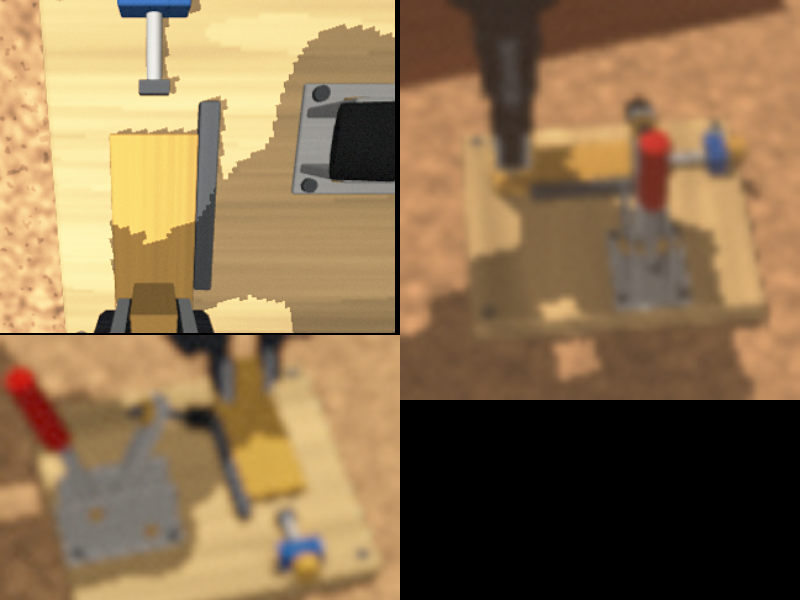

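The picture shows the casting flush along the back stop with about 10–15 mm still to go to the screw nose. The resistance was board friction from too much down force, so I'll lift slightly and slide lightly.

Emit:
drive_tool(
  rows=[
    [[0,0,-0.0008],0],
    [[0,0,-0.0007],0],
    [[0,0,0],0],
    [[0,0,0],0],
  ],
)

```text
t: 14.35
tool_pos: [0.4472, -0.007, 0.1043]
tool_rot: [-3.118, 0.349, 0.005]
contact_force: [1.3, 10.2, 1.4]
opening: 0.0174
grip_force: 41.1
```

```bash
python3 -c "from tgt import *;rep()"
```

```text
jig xy tcp mm 0.6173174254087196 -50.67576930264344 yaw err 0.006062169867974809 T [ 1.85 -0.37  0.11] F jig -10.21132068946111 -1.0766693899483917 1.4028488362192753
```

Emit:
drive_tool(
  rows=[
    [[0.0007,-0.0004,-0.0001],0],
    [[0.0007,0,0],0],
    [[0.0007,0,0],0],
    [[0,0,0],0],
    [[0,0,0],0],
  ],
)

```text
t: 14.85
tool_pos: [0.4477, -0.007, 0.1042]
tool_rot: [-3.118, 0.348, 0.014]
contact_force: [-7.7, 9.8, 10.0]
opening: 0.0173
grip_force: 42.1
```

```bash
python3 -c "from tgt import *;rep()"
```

```text
jig xy tcp mm 0.4428938831179657 -50.159122790409086 yaw err 0.00631003025404242 T [1.7  0.86 0.06] F jig -7.807074055805118 -9.686401691029657 10.02480426105914
```

The fingertips rest on the plate top, at about the same height as the back stop, so the right finger is catching the stop's near end at y = -40. I'll back off, open, and regrip higher.

Emit:
drive_tool(
  rows=[
    [[-0.002,0,0],0],
    [[-0.002,-0.0005,0],0],
    [[0,0,0],0],
    [[0,0,0],0],
  ],
)

```text
t: 15.25
tool_pos: [0.4458, -0.0065, 0.1043]
tool_rot: [-3.12, 0.348, 0.003]
contact_force: [3.9, 6.2, -1.6]
opening: 0.0168
grip_force: 40.7
```

Emit:
drive_tool(
  rows=[
    [[0,0,0],0],
    [[0,0,0],0],
    [[0,0,0],0],
    [[0,0,-0.0035],0],
    [[0,0,-0.0035],0],
    [[0,0,0],0],
  ],
  jaw=0.6,
)

```text
t: 15.85
tool_pos: [0.4472, -0.0076, 0.1136]
tool_rot: [3.122, -0.348, 0.002]
contact_force: [-1.1, -0.1, -0.7]
opening: 0.0343
grip_force: 0.0
```

```bash
python3 -c "from tgt import *;rep()"
```

```text
jig xy tcp mm 1.1471693431279948 -50.52035056449921 yaw err 0.006564704255398457 T [ 0.03 -0.02  0.01] F jig 0.3061273822023517 -1.0637960065260426 -0.7188292932068145
```

Emit:
drive_tool(
  rows=[
    [[0,-0.0008,0],0],
    [[0,0,0],0],
    [[0,0,0],0],
    [[0,0,0],0],
    [[0,0,0],0],
    [[0,0,0],0],
  ],
  jaw=1,
  grip_force=25,
)

```text
t: 16.45
tool_pos: [0.4472, -0.0065, 0.1131]
tool_rot: [-3.122, 0.348, -0.001]
contact_force: [-1.3, 2.6, 5.2]
opening: 0.0174
grip_force: 26.2
```

```bash
python3 -c "from tgt import *;rep()"
```

```text
jig xy tcp mm 0.13483368687474198 -50.806946873534834 yaw err 0.0066097858095885975 T [ 0.32  0.05 -0.01] F jig -2.2125194195417817 -1.8104514780744843 5.239431540259643
```

Emit:
drive_tool(
  rows=[
    [[0,0.0005,-0.0006],0],
    [[0,0,0],0],
    [[0,0,0],0],
  ],
)

```text
t: 16.75
tool_pos: [0.447, -0.0068, 0.1132]
tool_rot: [-3.121, 0.348, -0.001]
contact_force: [3.7, 3.9, -0.8]
opening: 0.0174
grip_force: 25.6
```

Emit:
drive_tool(
  rows=[
    [[0.001,0,0],0],
    [[0.001,0,0],0],
    [[0.001,0,0],0],
    [[0,0,0],0],
    [[0,0,0],0],
  ],
)

```text
t: 17.25
tool_pos: [0.4481, -0.0069, 0.1131]
tool_rot: [-3.121, 0.348, 0.01]
contact_force: [-7.4, 7.2, 9.1]
opening: 0.0173
grip_force: 26.8
```

```bash
python3 -c "from tgt import *;rep()"
```

```text
jig xy tcp mm 0.2743435219218493 -49.86135975280397 yaw err 0.006606801940468809 T [1.08 0.99 0.01] F jig -5.3776790678519495 -8.834589065155829 9.135159217308113
```

The block looks like friction feedback: pushing pitches the nose into the board. I'll carry part of the casting's weight while sliding.

Emit:
drive_tool(
  rows=[
    [[0,0,-0.0008],0],
    [[0,0,-0.0006],0],
    [[0,0,0],0],
    [[0,0,0],0],
  ],
)

```text
t: 17.65
tool_pos: [0.448, -0.007, 0.1133]
tool_rot: [-3.121, 0.348, 0.008]
contact_force: [-1.5, 5.2, -1.0]
opening: 0.0171
grip_force: 25.6
```

Run:
```python
from tgt import *
rep()
d=load('w5');c,s=np.cos(J[2]),np.sin(J[2])
for n,u,v,z in (('endL',112,134,.023),('endR',198,131,.023),('noseTop',154,81,.024),('noseBot',154,95,.016),('stopfar',200,102,.024),('stopnear',194,288,.024)):
    X=ray(d,200+u/395*320,v/333*270,z)[:2]-J[:2];print(n,(1e3*(c*X[0]+s*X[1])).round(1),(1e3*(-s*X[0]+c*X[1])).round(1))
```

```text
jig xy tcp mm 0.3855917019638128 -49.914049114699594 yaw err 0.006340098403535777 T [ 1.02  0.15 -0.01] F jig -4.691303686769625 -2.599224261613733 -1.0435372807880416
endL -15.8 25.9
endR 18.4 27.3
noseTop 0.8 45.1
noseBot 0.8 41.1
stopfar 18.6 37.9
stopnear 19.4 -39.7
```

Emit:
drive_tool(
  rows=[
    [[0.001,0,-0.0002],0],
    [[0.001,0,-0.0002],0],
    [[0,0,0],0],
    [[0,0,0],0],
  ],
)

```text
t: 18.05
tool_pos: [0.4496, -0.0073, 0.1135]
tool_rot: [-3.12, 0.348, 0.01]
contact_force: [-3.6, 6.5, 1.3]
opening: 0.0175
grip_force: 25.7
```

```bash
python3 -c "from tgt import *;rep()"
```

```text
jig xy tcp mm 0.3498341392487777 -48.31048090695617 yaw err 0.006491091686941175 T [1.03 0.38 0.01] F jig -5.494204093531371 -5.009942455113947 1.2583417314226764
```

Emit:
drive_tool(
  rows=[
    [[0.001,-0.0003,-0.0004],0],
    [[0.001,0,-0.0002],0],
    [[0.001,0,0],0],
    [[0,0,0],0],
    [[0,0,0],0],
  ],
)

```text
t: 18.55
tool_pos: [0.4541, -0.0083, 0.115]
tool_rot: [-3.122, 0.348, 0.003]
contact_force: [-0.6, 4.4, -3.8]
opening: 0.0174
grip_force: 25.1
```

```bash
python3 -c "from tgt import *;rep()"
```

```text
jig xy tcp mm 0.31176369241833063 -43.71597419169458 yaw err 0.00647527364778222 T [1.04 0.14 0.01] F jig -4.183429671409943 -1.6264770647951738 -3.8478420448951414
```

Emit:
drive_tool(
  rows=[
    [[0.001,0,0.0004],0],
    [[0.001,0,0.0004],0],
    [[0.001,0,0],0],
    [[0,0,0],0],
    [[0,0,0],0],
  ],
)

```text
t: 19.05
tool_pos: [0.4573, -0.009, 0.1146]
tool_rot: [-3.122, 0.348, 0.002]
contact_force: [-1.0, 4.7, -2.8]
opening: 0.0172
grip_force: 25.3
```

```bash
python3 -c "from tgt import *;rep()"
```

```text
jig xy tcp mm 0.2767837644506374 -40.39144942560976 yaw err 0.006467951599753441 T [ 1.    0.3  -0.05] F jig -4.374563910904173 -2.031584862623692 -2.7569554285526663
```

Emit:
drive_tool(
  rows=[
    [[0.001,0,0.0002],0.004],
    [[0.001,0,0],0],
    [[0,0,0],0],
    [[0,0,0],0],
  ],
)

```text
t: 19.45
tool_pos: [0.4592, -0.0094, 0.1144]
tool_rot: [-3.121, 0.354, 0.002]
contact_force: [-0.2, 4.8, -3.7]
opening: 0.0174
grip_force: 25.3
```

```bash
python3 -c "from tgt import *;rep()"
```

```text
jig xy tcp mm 0.2408409152253252 -38.41512891011914 yaw err 0.0025857896982923734 T [1.05 0.27 0.02] F jig -4.658524235412423 -1.2930332242697338 -3.697559443698859
```

Emit:
drive_tool(
  rows=[
    [[0.0005,0,0.0004],0.003],
    [[0.0005,0,0.0004],0],
    [[0,0,0],0],
    [[0,0,0],0],
  ],
)

```text
t: 19.85
tool_pos: [0.4604, -0.0096, 0.1138]
tool_rot: [-3.12, 0.359, 0.001]
contact_force: [-1.1, 4.4, -2.0]
opening: 0.0171
grip_force: 25.4
```

```bash
python3 -c "from tgt import *;rep()"
```

```text
jig xy tcp mm 0.1925626065850776 -37.223618729219126 yaw err -0.0001888095842110804 T [1.04 0.24 0.1 ] F jig -4.027302322883124 -2.1093798791040235 -1.9808310137686655
```

Emit:
drive_tool(
  rows=[
    [[0.0005,0,0],0],
    [[0,0,0],0],
    [[0,0,0],0],
  ],
)

```text
t: 20.15
tool_pos: [0.4608, -0.0097, 0.1138]
tool_rot: [-3.12, 0.359, 0.002]
contact_force: [-1.2, 5.9, -1.9]
opening: 0.0175
grip_force: 25.4
```

```bash
python3 -c "from tgt import *;rep()"
```

```text
jig xy tcp mm 0.19439482280297557 -36.862803993826496 yaw err -0.00014458495618563383 T [1.07 0.29 0.12] F jig -5.429950132355698 -2.4950431757878624 -1.8635861258785567
```

Emit:
drive_tool(
  rows=[
    [[0.0005,0,0.0002],0],
    [[0,0,0],0],
    [[0,0,0],0],
  ],
)

```text
t: 20.45
tool_pos: [0.4612, -0.0098, 0.1136]
tool_rot: [-3.12, 0.359, 0.002]
contact_force: [-1.7, 5.3, -1.2]
opening: 0.0173
grip_force: 25.5
```

Emit:
drive_tool(
  rows=[
    [[0.0005,0,0],0],
    [[0,0,0],0],
    [[0,0,0],0],
  ],
)

```text
t: 20.75
tool_pos: [0.4616, -0.0099, 0.1136]
tool_rot: [-3.12, 0.359, 0.002]
contact_force: [-2.8, 5.9, -2.0]
opening: 0.0171
grip_force: 25.5
```

```bash
python3 -c "from tgt import *;rep()"
```

```text
jig xy tcp mm 0.1852945931707893 -35.96811377640849 yaw err -0.00013850262721604167 T [1.07 0.37 0.09] F jig -5.092774711405518 -4.059211794256252 -1.9692018702929874
```

Emit:
drive_tool(
  rows=[
    [[0.0005,0,0],0],
    [[0,0,0],0],
    [[0,0,0],0],
  ],
)

```text
t: 21.05
tool_pos: [0.4621, -0.01, 0.1136]
tool_rot: [-3.12, 0.359, 0.002]
contact_force: [-1.7, 5.4, -2.0]
opening: 0.0173
grip_force: 25.5
```

```bash
python3 -c "from tgt import *;rep()"
```

```text
jig xy tcp mm 0.18466457236012648 -35.45075844682334 yaw err -0.00010086707453682564 T [1.08 0.37 0.09] F jig -4.835184815497555 -2.9162524007891175 -1.9622701923892532
```

Emit:
drive_tool(
  rows=[
    [[0.0005,0,0],0],
    [[0,0,0],0],
    [[0,0,0],0],
  ],
)

```text
t: 21.35
tool_pos: [0.4626, -0.0102, 0.1136]
tool_rot: [-3.12, 0.359, 0.002]
contact_force: [-2.8, 5.3, -0.8]
opening: 0.0172
grip_force: 25.5
```

```bash
python3 -c "from tgt import *;rep()"
```

```text
jig xy tcp mm 0.1844369855754334 -34.939879382151766 yaw err -0.00012143761608052195 T [1.06 0.39 0.14] F jig -4.530682213131507 -3.8787766576265463 -0.8147534880222628
```

Emit:
drive_tool(
  rows=[
    [[0.0005,0,0],0],
    [[0,0,0],0],
    [[0,0,0],0],
  ],
)

```text
t: 21.65
tool_pos: [0.463, -0.0102, 0.1136]
tool_rot: [-3.12, 0.359, 0.003]
contact_force: [-2.1, 6.6, -1.2]
opening: 0.0173
grip_force: 25.5
```

```bash
python3 -c "from tgt import *;rep()"
```

```text
jig xy tcp mm 0.16461478379485583 -34.51571946281046 yaw err -0.00011473635587999631 T [1.07 0.42 0.08] F jig -5.900284422554554 -3.5614192988138598 -1.2498722906076551
```

Emit:
drive_tool(
  rows=[
    [[0.0004,0,0],0],
    [[0,0,0],0],
    [[0,0,0],0],
  ],
)

```text
t: 21.95
tool_pos: [0.4631, -0.0102, 0.1135]
tool_rot: [-3.12, 0.358, 0.004]
contact_force: [-3.0, 6.9, 0.2]
opening: 0.0172
grip_force: 25.7
```

```bash
python3 -c "from tgt import *;rep()"
```

```text
jig xy tcp mm 0.1414620608275177 -34.428925105187595 yaw err -6.660395948787645e-05 T [1.08 0.7  0.09] F jig -5.98497193224438 -4.511486426009363 0.1884842850431071
```

Emit:
drive_tool(
  rows=[
    [[0.0004,0,0],0],
    [[0,0,0],0],
    [[0,0,0],0],
  ],
)

```text
t: 22.25
tool_pos: [0.4632, -0.0103, 0.1135]
tool_rot: [-3.12, 0.358, 0.006]
contact_force: [-5.7, 6.3, 2.2]
opening: 0.0175
grip_force: 25.9
```

```bash
python3 -c "from tgt import *;rep()"
```

```text
jig xy tcp mm 0.1535481273175366 -34.364535917346316 yaw err -2.688831130503999e-05 T [1.15 0.89 0.09] F jig -4.858718512888004 -7.023418010074286 2.2188587200198864
```

The stop was felt: motion nearly ceased and the moment rose, with about 3–4 N on the screw and about 5 N on the back stop. I'll release and lift off.

Emit:
drive_tool(
  rows=[
    [[-0.0002,0,0],0],
    [[0,0,0],0],
    [[0,0,0],0],
    [[0,0,0],0],
    [[0,0,0],0],
  ],
  jaw=0.6,
)

```text
t: 22.75
tool_pos: [0.4643, -0.0109, 0.114]
tool_rot: [3.121, -0.359, 0.001]
contact_force: [0.2, -0.3, -0.3]
opening: 0.034
grip_force: 0.0
```

Run:
```python
from tgt import *
rep()
snap('wrist','w6')
```

```text
jig xy tcp mm 0.5675793091998285 -33.12439834908153 yaw err -0.00045255593593429566 T [-0.    0.01 -0.02] F jig 0.20590611719622565 0.2352692609122083 -0.25717465201557843
```

The casting is released with no residual force. Now I'll lift clear, close the fingers, and plan the handle stroke.

Emit:
drive_tool(
  rows=[
    [[0,0,-0.01],0],
    [[0,0,-0.03],0],
    [[0,0,-0.04],0],
    [[0,0,-0.04],0],
    [[0,0,-0.03],0],
    [[0,0,0],0],
  ],
)

```text
t: 23.4
tool_pos: [0.4664, -0.0111, 0.2706]
tool_rot: [3.12, -0.359, 0.018]
contact_force: [0.3, 0.1, 2.5]
opening: 0.0343
grip_force: 0.0
```

Emit:
drive_tool(
  rows=[
    [[0,0.02,0],0],
    [[0.01,0.02,0],0],
    [[0.01,0.02,0],0],
    [[0.01,0.02,0],0],
    [[0,0,0],0],
    [[0,0,0],0],
  ],
  jaw=1,
  grip_force=20,
)

```text
t: 24.0
tool_pos: [0.4747, -0.0953, 0.2632]
tool_rot: [-3.12, 0.36, 0.002]
contact_force: [-0.6, 0.2, -0.2]
opening: -0.0
grip_force: 0.0
```

Run:
```python
from tgt import *
rep();o,M,a=st();print(o['opening'],ctrl.finger_overhang,o['tool_pos'],M.round(3)[:,2])
r=.090
pts=[]
for th in np.arange(1.28,0.0,-.12):
    pts.append((.109+r*np.cos(th)-.009*np.sin(th)-.0145,.046+r*np.sin(th)+.009*np.cos(th)))
pts=np.array(pts);print((pts*1e3).round(1).tolist());print((np.diff(pts,axis=0)*1e3).round(1).tolist())
d=snap('wrist','w7')
# brass pixel mask extent in w7 vs model outline of seated casting at several y
hsv=cv2.cvtColor(d['image'],cv2.COLOR_BGR2HSV)
for n,x,y,z in (('castTL',-.018,.0,.023),('board',-.035,0,.015),('stop',.022,0,.024),('castfar',0,.035,.023)):
    u,v=proj(d,[*tw(J,x,y),z])[0].round().astype(int);print(n,u,v,hsv[v,u] if 0<=v<400 and 0<=u<640 else '')
```

```text
jig xy tcp mm 80.36458601856283 -3.8412071637368426 yaw err -0.001230054476126341 T [-0.01 -0.02  0.  ] F jig -0.04747696196131354 -0.5845367876393306 -0.15148761329525479
-9.499172605697615e-06 0.0726 [ 0.47473895 -0.09530112  0.2632218 ] [-0.001  0.001 -1.   ]
[[111.7, 134.8], [122.2, 132.1], [132.3, 128.2], [141.9, 123.1], [150.7, 116.8], [158.8, 109.6], [166.0, 101.4], [172.1, 92.5], [177.1, 82.9], [180.9, 72.7], [183.5, 62.2]]
[[10.5, -2.7], [10.1, -3.9], [9.6, -5.1], [8.9, -6.2], [8.1, -7.2], [7.1, -8.2], [6.1, -9.0], [5.0, -9.6], [3.8, -10.2], [2.6, -10.5]]
castTL 233 183 [ 25  78 254]
board 220 181 [ 25  85 253]
stop 270 183 [ 96  10 124]
castfar 247 151 [ 25 130 254]
```

Emit:
drive_tool(
  rows=[
    [[0.015,0.009,0],0],
    [[0.014,0.008,0],0],
    [[0,0,0.02],0],
    [[0,0,0.02],0],
    [[0,0,0.015],0],
    [[0,0,0],0],
    [[0,0.008,0],0],
    [[0,0,0],0],
  ],
)

```text
t: 24.85
tool_pos: [0.4981, -0.1271, 0.21]
tool_rot: [3.12, -0.359, 0.003]
contact_force: [0.1, 0.2, -0.0]
opening: 0.0001
grip_force: 0.0
```

```bash
python3 -c "from tgt import *;rep();print(st()[0]['tool_pos'])"
```

```text
jig xy tcp mm 106.01061660465433 26.1053614522439 yaw err -0.0006777975773959444 T [0.03 0.05 0.01] F jig -0.16976536825181615 0.013242661504453364 -0.00794407976858505
[ 0.49809139 -0.1270687   0.21002184]
```

Emit:
drive_tool(
  rows=[
    [[0,0.005,0.0025],0],
    [[0,0.0055,0.001],0],
    [[0,0.005,0.0017],0],
    [[0,0.005,0.0017],0],
    [[0,0.005,0.0022],0],
    [[0,0,0],0],
  ],
)

```text
t: 25.45
tool_pos: [0.4915, -0.1518, 0.1991]
tool_rot: [3.121, -0.36, -0.001]
contact_force: [-0.8, 0.9, 0.2]
opening: -0.0002
grip_force: 0.0
```

```bash
python3 -c "from tgt import *;rep();print(st()[0]['tool_pos'])"
```

```text
jig xy tcp mm 131.63122573498572 25.27924265094259 yaw err -0.00114081788860676 T [-0.02 -0.03 -0.03] F jig -0.727565779567411 -1.0262213313225126 0.237030623281283
[ 0.49147821 -0.15183488  0.19912285]
```

Emit:
drive_tool(
  rows=[
    [[0,0.005,0.002],0],
    [[0,0.005,0.0025],0],
    [[0,0.0045,0.003],0],
    [[0,0.0044,0.003],0],
    [[0,0.004,0.0036],0],
    [[0,0.004,0.0036],0],
    [[0,0,0],0],
  ],
)

```text
t: 26.15
tool_pos: [0.4853, -0.1777, 0.181]
tool_rot: [-3.121, 0.36, 0.002]
contact_force: [0.1, 0.3, 0.3]
opening: 0.0
grip_force: 0.0
```

Run:
```python
from tgt import *
rep();print(st()[0]['tool_pos'])
d=snap('side','s8')
h=cv2.cvtColor(d['image'],cv2.COLOR_BGR2HSV);m=((h[...,0]<6)|(h[...,0]>174))&(h[...,1]>180)&(h[...,2]>110)
m[:, :270]=0;m[:,380:]=0;m[:180]=0;m[300:]=0
v,u=np.nonzero(m);print(len(u),u.min() if len(u) else 0,u.max(),v.min(),v.max())
for th in (1.28,1.0,.8,.6,.4,.2,.05):
    print(th,[proj(d,[*tw(J,.109+r*np.cos(th),.025),.046+r*np.sin(th)])[0].round(0).tolist() for r in (.05,.11)])
```

```text
jig xy tcp mm 158.27375927400095 25.09249179607472 yaw err -0.0009522977396132504 T [-0.    0.03  0.02] F jig -0.35131098860524684 -0.009423922415669153 0.2779030521874811
[ 0.48525605 -0.17774133  0.18101231]
12 315 319 238 240
1.28 [[316.0, 229.0], [316.0, 217.0]]
1.0 [[316.0, 234.0], [317.0, 227.0]]
0.8 [[316.0, 237.0], [318.0, 235.0]]
0.6 [[317.0, 241.0], [318.0, 244.0]]
0.4 [[317.0, 244.0], [319.0, 252.0]]
0.2 [[317.0, 248.0], [319.0, 259.0]]
0.05 [[317.0, 250.0], [319.0, 264.0]]
```

Run:
```python
from tgt import *
for nm,s0 in (('scene','s9'),('wrist','w9')):
    d=snap(nm,s0)
    h=cv2.cvtColor(d['image'],cv2.COLOR_BGR2HSV);m=(((h[...,0]<5)|(h[...,0]>175))&(h[...,1]>190)&(h[...,2]>60)).astype(np.uint8)
    n,l,st_,c=cv2.connectedComponentsWithStats(m)
    for i in range(1,n):
        if st_[i,4]>12: print(nm,st_[i].tolist(),c[i].round(0))
    for th in (1.28,1.0,.8,.6,.4,.2,.05):
        print(th,[proj(d,[*tw(J,.109+r*np.cos(th),.025),.046+r*np.sin(th)])[0].round(0).tolist() for r in (.05,.11)])
```

```text
scene [255, 201, 20, 10, 78] [264. 205.]
1.28 [[283.0, 203.0], [274.0, 188.0]]
1.0 [[278.0, 205.0], [264.0, 194.0]]
0.8 [[275.0, 208.0], [257.0, 199.0]]
0.6 [[273.0, 210.0], [252.0, 205.0]]
0.4 [[271.0, 213.0], [249.0, 211.0]]
0.2 [[271.0, 215.0], [248.0, 217.0]]
0.05 [[271.0, 217.0], [248.0, 221.0]]
wrist [301, 225, 97, 54, 2178] [356. 251.]
1.28 [[264.0, 246.0], [279.0, 308.0]]
1.0 [[287.0, 242.0], [346.0, 290.0]]
0.8 [[300.0, 238.0], [379.0, 274.0]]
0.6 [[311.0, 234.0], [399.0, 258.0]]
0.4 [[319.0, 229.0], [409.0, 243.0]]
0.2 [[323.0, 224.0], [410.0, 230.0]]
0.05 [[324.0, 220.0], [406.0, 221.0]]
```

The handle follows, now about 0.7 rad above level. I'll continue the stroke.

Emit:
drive_tool(
  rows=[
    [[0,0.0036,0.004],0],
    [[0,0.0036,0.004],0],
    [[0,0.003,0.0045],0],
    [[0,0.003,0.0045],0],
    [[0,0.0025,0.0048],0],
    [[0,0.0025,0.0048],0],
    [[0,0,0],0],
  ],
)

```text
t: 27.0
tool_pos: [0.4818, -0.1959, 0.1557]
tool_rot: [3.12, -0.359, 0.001]
contact_force: [-1.0, -1.0, 5.1]
opening: -0.0003
grip_force: 1.9
```

Emit:
drive_tool(
  rows=[
    [[0,0.002,0.005],0],
    [[0,0.001,0.003],0],
    [[0,0,0],0],
  ],
)

```text
t: 27.3
tool_pos: [0.4812, -0.199, 0.148]
tool_rot: [3.119, -0.359, 0.001]
contact_force: [-1.4, -2.1, 5.1]
opening: 0.0
grip_force: 2.1
```

Emit:
drive_tool(
  rows=[
    [[0,0,0.003],0],
    [[0,0,0.002],0],
    [[0,0,0],0],
  ],
)

```text
t: 27.6
tool_pos: [0.4813, -0.1987, 0.1427]
tool_rot: [3.12, -0.359, 0.002]
contact_force: [-0.0, -1.1, 3.4]
opening: -0.0001
grip_force: 1.4
```

Emit:
drive_tool(
  rows=[
    [[0,0,0.003],0],
    [[0,0,0],0],
    [[0,0,0],0],
  ],
)

```text
t: 27.9
tool_pos: [0.4802, -0.1974, 0.1382]
tool_rot: [-3.12, 0.359, 0.003]
contact_force: [0.8, 0.0, -0.1]
opening: -0.0003
grip_force: 0.0
```

The force rose to 5 N and then dropped to zero, so the handle snapped over center. I'll retreat and verify numerically.

Emit:
drive_tool(
  rows=[
    [[0,0,-0.02],0],
    [[0,0,-0.04],0],
    [[0,0,-0.04],0],
    [[0,0,-0.04],0],
    [[-0.03,0,-0.03],0],
    [[-0.04,-0.02,0],0],
    [[-0.04,-0.03,0],0],
    [[0,-0.02,0],0],
    [[0,0,0],0],
    [[0,0,0],0],
  ],
)

```text
t: 28.9
tool_pos: [0.3897, -0.1047, 0.309]
tool_rot: [3.121, -0.357, -0.001]
contact_force: [0.3, -0.2, -0.7]
opening: -0.0003
grip_force: 0.0
```

Run:
```python
from tgt import *
o=st()[0];print(o['t'],o['tool_pos'])
for nm,s0 in (('scene','sA'),('wrist','wA'),('side','dA')):
    d=snap(nm,s0)
    h=cv2.cvtColor(d['image'],cv2.COLOR_BGR2HSV);m=(((h[...,0]<5)|(h[...,0]>175))&(h[...,1]>190)&(h[...,2]>60)).astype(np.uint8)
    n,l,st_,c=cv2.connectedComponentsWithStats(m)
    for i in range(1,n):
        if st_[i,4]>12: print(nm,st_[i].tolist(),c[i].round(0))
    for th in (.2,.05):
        print(th,[proj(d,[*tw(J,.109+r*np.cos(th),.025),.046+r*np.sin(th)])[0].round(0).tolist() for r in (.05,.11)])
d=load('wA');h=cv2.cvtColor(d['image'],cv2.COLOR_BGR2HSV)
# scan lines: along +y at x=0 (casting end -> nose) and along +x at y=0,-30,30 (casting edge -> stop)
for lab,pts in (('y@x-4',[(-.004,y,.023) for y in np.arange(.030,.052,.001)]),('x@y-30',[(x,-.030,.023) for x in np.arange(.012,.024,.001)]),('x@y10',[(x,.01,.023) for x in np.arange(.012,.024,.001)])):
    print(lab,[h[int(v+.5),int(u+.5)].tolist() if 0<=u<639 and 0<=v<399 else None for u,v in (proj(d,[*tw(J,x,y),z])[0] for x,y,z in pts)])
```

```text
28.9 [ 0.38965808 -0.10472447  0.30901381]
scene [248, 216, 22, 7, 101] [258. 219.]
0.2 [[271.0, 215.0], [248.0, 217.0]]
0.05 [[271.0, 217.0], [248.0, 221.0]]
wrist [372, 73, 59, 18, 977] [400.  81.]
0.2 [[371.0, 80.0], [432.0, 79.0]]
0.05 [[370.0, 81.0], [428.0, 81.0]]
side [315, 250, 5, 12, 44] [317. 256.]
0.2 [[317.0, 248.0], [319.0, 259.0]]
0.05 [[317.0, 250.0], [319.0, 264.0]]
y@x-4 [[18, 141, 98], [18, 141, 130], [18, 155, 164], [18, 156, 157], [18, 155, 191], [21, 145, 250], [22, 143, 250], [22, 140, 248], [21, 145, 248], [22, 142, 250], [19, 149, 249], [17, 75, 122], [108, 33, 115], [104, 25, 112], [108, 29, 114], [19, 17, 118], [17, 102, 220], [23, 94, 254], [22, 102, 246], [22, 98, 244], [22, 100, 244], [21, 101, 243]]
x@y-30 [[18, 153, 162], [18, 155, 161], [18, 150, 163], [18, 150, 163], [18, 156, 154], [18, 158, 155], [18, 151, 155], [17, 110, 102], [102, 39, 65], [102, 39, 65], [97, 28, 82], [75, 12, 131]]
x@y10 [[22, 143, 248], [23, 141, 250], [22, 141, 249], [21, 146, 246], [21, 146, 246], [21, 146, 246], [21, 148, 248], [17, 138, 190], [103, 29, 123], [96, 11, 115], [98, 9, 117], [75, 4, 117]]
```

The handle lies at its bumper angle. In the scan lines the brass meets the nose and the back stop at both ends, with no board showing between. I'm handing in.

```bash
python3 -c "
from station import ctrl
print(ctrl.finish_job())"
```

```text
the job is handed in; nothing more can be done
None
```

The job is handed in at about 29 s: the casting sits flush on the back stop and bears lightly on the end-stop screw, with the clamp handle over center on its bumper; one slide jammed on the way (about 18 N along the slide, well short of the screw), and I backed it off and regripped.

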